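# Stack the power units on the test bench

### The job

Draw the yellow-banded power unit right out of its bay onto the bench by its handle and let go; then take it across its body and set it squarely on the teal base unit. Stack the blue-banded unit squarely on top of it, so that all three are flush with their handles on the same side. Do not drop the units, and leave the spray can, multimeter and tape roll alone.

Things in the scene. Friction and masses are not known exactly. Their poses are not given: they have to be found in the camera images.
- base_unit: Teal closed power unit fixed to the bench, foot of the column: 120 (x) x 64 (y) x 46 mm high, flat top and underside, black end panels, white band round the rear half. Handle on the front end (-x): a dark bar along y, 10 mm thick, 48 long, 42 mm out from the face, 30 mm above the underside. Origin: centre of the body's underside; z up
- yellow_unit: Loose aluminium closed power unit, 0.75 kg, at first in the bay, handle sticking out: 120 (x) x 64 (y) x 46 mm high, flat top and underside, black end panels, yellow band round the rear half. Handle on the front end (-x): a dark bar along y, 10 mm thick, 48 long, 42 mm out from the face, 30 mm above the underside. Origin: centre of the body's underside; z up
- yellow_unit_handle (a point): Middle of the yellow-banded unit's handle bar, at (-102, 0, 30) mm in the unit's frame
- blue_unit: Loose aluminium closed power unit, 0.75 kg, standing free on the bench: 120 (x) x 64 (y) x 46 mm high, flat top and underside, black end panels, blue band round the rear half. Handle on the front end (-x): a dark bar along y, 10 mm thick, 48 long, 42 mm out from the face, 30 mm above the underside. Origin: centre of the body's underside; z up
- blue_unit_handle (a point): Middle of the blue-banded unit's handle bar, at (-102, 0, 30) mm in the unit's frame
- bay: Grey fixed bay with teal edges, no floor: two cheeks 56 mm high, 8 thick, 70 apart inside, from x = -50 to 68 mm; closed at the rear (+x), strapped over the top at x = 38 to 68, z = 52 to 56 mm; open at the front (-x). The unit in it stands on the bench, centred within 5 mm, its front 10 mm proud of the cheeks. Origin: on the bench midway between the cheeks; +x points into the bay
- spray_can: Bystander: closed spray can with green label, 56 mm diameter, 150 high, upright; origin: centre of its underside
- multimeter: Bystander: yellow multimeter lying on its back, 150 x 75 x 36 mm; origin: centre of its underside, x along its length
- tape_roll: Bystander: roll of red tape lying flat, 90 mm outer and 60 mm inner diameter, 24 high; origin: centre of its underside
Not all that is in view belongs to the job. What is shaped like the blue_unit but orange or pink is not meant.

How it is judged:
By the outcome, as a careful person would: the job done as asked, in the order asked, and still so for the second after the job is handed in, with the robot touching nothing.
It also fails if it takes over 72 s, if anything falls off the work surface, if the arm or the gripper's body presses on something with over 40 N, if the wrist force passes 120 N, or if a joint passes its speed limit or range.

### The arm

A 6-joint arm with a two-finger parallel gripper is mounted at the origin on the work surface. World frame = base frame: x ahead of the robot, y to its left, z up, the work surface at z = 0. Lengths are in mm, angles in rad, forces in N, time in s.
With the tool pointing down it reaches from about 275 to 1000 mm from the base axis. Payload 8.4 kg.
Tool frame: the origin (TCP) lies between the finger pads; the fingertips stand 17 mm ahead of it and the grasp point (between the pads) lies 2 mm behind it; z points along the fingers, y is the line along which they close (so a half turn about z gives the same grasp; the last joint's range is limited). The gripper opens to 85 mm and grips with 20 to 120 N. Pads are 22 mm wide; open, the fingers measure 114 mm over their backs; the gripper's body (76 mm by 85 mm) begins 54 mm behind the grasp point. The pads swing forward as they close: fully open they stand 13 mm farther back than shut.
Start: joints at [-1.124, 0.353, 1.633, -0, 1.155, -0.002], TCP at [271.177, -563.108, 248.281] pointing down, gripper open.
Joint ranges: [-2.63, 2.63], [-0.92, 2.1], [0.06, 2.66], [-1.3, 4.44], [0, 2.69], [-3.02, 3.02]. Speed limits (rad/s): [2.22, 2.22, 2.79, 3.14, 3.14, 3.14].

### API

Orientations are given as [roll, pitch, yaw] about the fixed x, y, z axes, in that order (R = Rz(yaw) Ry(pitch) Rx(roll)).
In Python, from rig import sense, grab_frame, sign_off gives the robot as it stands. The module is installed in compiled form; this text tells all that it offers.
- The arm moves only by the tool send_rows, never from a script. Its argument "moves" is a list that holds one entry, the list of rows, each a list of 7 numbers: the shift along the world's x, y, z in m, then the turn, a rotation vector about the world's x, y, z in rad, then the opening, from -1 (shut) to 1 (fully open). In form: [[[dx, dy, dz, rx, ry, rz, jaw], ...]]. A call has 1 to 10 rows; each row shifts and turns the commanded pose from where the row before left it; what a row does not reach is not made up. A row lasts 1/10 s, in which the tool goes at most 50 mm and 8.59 degrees, less where a joint would pass 70% of its speed; a pose out of reach is approached as far as the arm can. A call with a gripper value outside its range is refused whole. The fingers move at their own pace and stop on an object; "grip_force" is the grip in N (left out, the last holds). Time passes only in rows, so rows that do not move let the fingers close. It gives the time, the measured TCP pose, the force, the opening and the grip force at its end, in the units of the state.
- sense(): the state, without advancing time (a new reading comes with each control period).
- grab_frame(name): name is "scene" or "top" or "wrist"; returns a dict with "img" (400x640x3 uint8, red, green, blue), "mtx" (3x3 intrinsics, pixels), "dist" ([k1, k2, p1, p2, k3] as OpenCV has them; the pictures are not rectified), "rvec" (rotation vector, rad) and "tvec" (3), from world to camera coordinates, as OpenCV has them; the wrist camera has in their place "T_tool_cam" (4x4, takes a point from camera to tool coordinates, whose origin is the TCP and whose axes are the flange's). Camera axes: x right, y down, z forward; pixel columns grow to the right and rows downward; lengths in mm; the calibration is good to about 2 mm. A picture is of the moment at which its call begins: read the wrist's pose just before it. There is no depth.
- sign_off(): hands the job in; it is judged then, once.
The state is a dict: "clock": time; "qpos": joint angles; "qvel": joint speeds; "joint_efforts": joint torques, N m; "eef_pos": TCP position; "tcp_rot": TCP orientation; "contact_force": force on the tool from outside, world axes, zero at the start; "wrist_torque": the same for the moment, N m; "opening": opening from 0.0 (shut) to 1.0 (fully open); "grasp_force": force on a finger pad.
Only numpy, scipy, OpenCV 4.12 (cv2) and the standard library are available. Lean on these libraries where they do the work, as an engineer would, in place of code of your own. Each camera call takes 0.05 s, during which the arm holds its last target. There are 200 camera calls.

## Working session

There is one attempt and no reset: what is moved stays moved. The work goes in short steps, Python scripts to look and compute and a tool call to move; the robot and the scene stay as the last step left them, time stands still between calls to the robot, and variables do not carry over. Pictures are saved under pics/ and viewed, at most 10 in all, crops included, and the job is handed in when it is done.

Besides the shell and the picture viewer there is one more tool, called after "Call:" as a command line: name --argument value ..., lists and objects as JSON in quotes. send_rows: Moves the arm, as the interface text tells. Its arguments: {"type":"object","properties":{"moves":{"type":"array"},"grip_force":{"type":"number"}},"required":["moves"]}

```bash
mkdir -p pics; python3 - <<'E'
from rig import *
import cv2
for n in("top","scene"):
    f=grab_frame(n); cv2.imwrite(f"pics/{n}0.png",f["img"][:,:,::-1]); print(n,f["mtx"].round(1).tolist(),f["dist"],f["rvec"],f["tvec"])
print(sense())
E
```

```text
top [[392.2, 0.0, 318.0], [0.0, 392.2, 199.6], [0.0, 0.0, 1.0]] [-0.09408216  0.          0.          0.          0.        ] [ 2.18439737 -2.16514653  0.10591462] [ -73.51451232  577.2098957  1114.62930067]
scene [[475.0, 0.0, 328.2], [0.0, 475.0, 193.7], [0.0, 0.0, 1.0]] [0.03630408 0.         0.         0.         0.        ] [ 1.69287436  2.07825501 -0.67765241] [ 186.19785847 -426.14930102 1603.59558823]
{'clock': 0.1, 'qpos': array([-1.12438694e+00,  3.53614096e-01,  1.63404937e+00,  2.07522217e-06,
        1.15522509e+00, -2.38585954e-03]), 'qvel': array([-0.00055731, -0.00134688, -0.00176652,  0.00030307,  0.00211133,
       -0.00071344]), 'joint_efforts': array([-2.62444892e-04, -6.06359053e+01, -3.42818820e+01, -5.71213127e-05,
        3.81323596e-03, -1.89561979e-05]), 'eef_pos': array([ 271.00674022, -562.73257899,  247.619209  ]), 'tcp_rot': array([-3.14029676e+00, -4.98934350e-06,  4.48794401e-01]), 'contact_force': array([ 0.47132712,  0.45769145, -0.57442124]), 'wrist_torque': array([ 0.0029259, -0.0126472, -0.022666 ]), 'grasp_force': 0.0, 'opening': 1.0009014374306573}
```

View pics/top0.png

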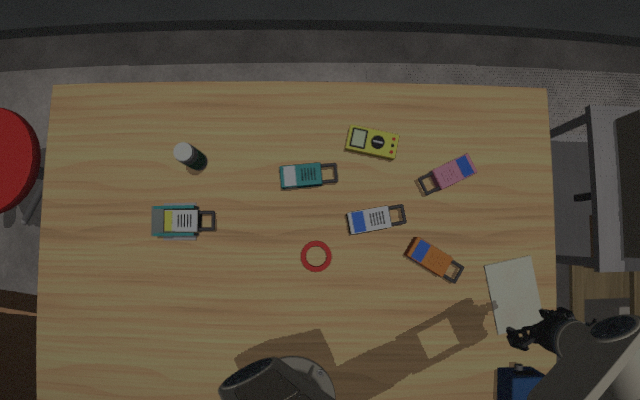

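View pics/scene0.png

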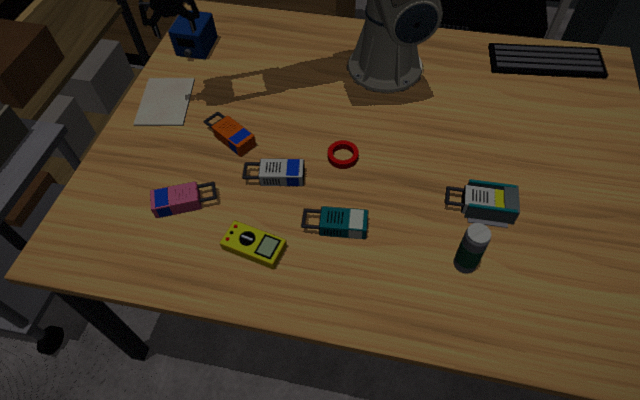

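Top view: silver units are at (375,219) (blue band) and in the bay at (180,221) (yellow band). The orange (433,258) and pink (447,174) ones also have blue patches but coloured bodies, so they are decoys. The teal base is at (308,176), and all handles point right (-y world). I'll confirm this in an enlarged crop.

```bash
python3 - <<'E'
import cv2,numpy as np
im=cv2.imread("pics/top0.png")
a=cv2.resize(im[160:240,270:415],None,fx=5,fy=5,interpolation=cv2.INTER_CUBIC)
b=cv2.resize(im[200:240,145:220],None,fx=5,fy=5,interpolation=cv2.INTER_CUBIC)
o=np.zeros((600,725,3),np.uint8);o[:400]=a;o[400:,:375]=b
cv2.imwrite("pics/crop0.png",o)
E
```

```text
(no output)
```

View pics/crop0.png

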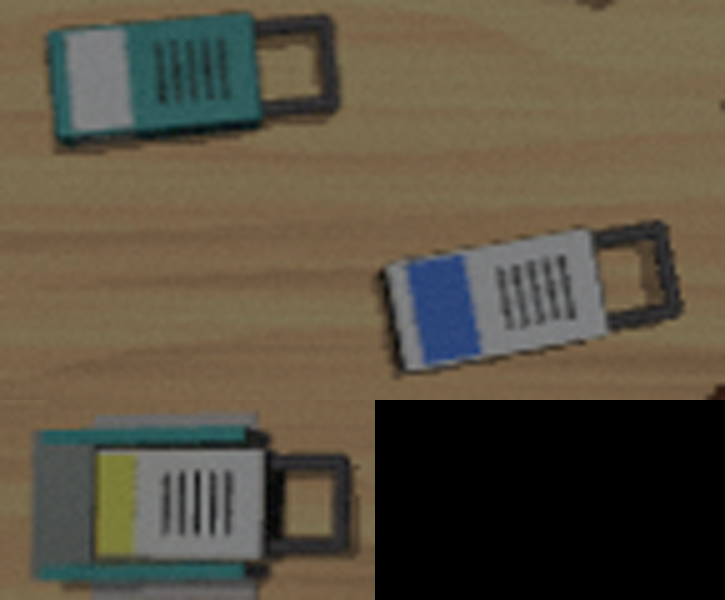

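```bash
cat > h.py <<'E'
import numpy as np,cv2
from scipy.optimize import least_squares
from scipy.spatial.transform import Rotation as R
def pose(uv,P,cam,g=(600,0,-1.57)):
    """fit x,y,yaw (z=z0 in P) to pixel points"""
    uv=np.array(uv,float);P=np.array(P,float)
    def res(s):
        c,n=np.cos(s[2]),np.sin(s[2]);W=P.copy()
        W[:,0]=c*P[:,0]-n*P[:,1]+s[0];W[:,1]=n*P[:,0]+c*P[:,1]+s[1]
        return (cv2.projectPoints(W,cam[0],cam[1],cam[2],cam[3])[0][:,0]-uv).ravel()
    r=least_squares(res,g);return r.x,r.fun.reshape(-1,2).round(1).tolist()
def cam(f,s=None):
    if "rvec" in f: return f["rvec"],f["tvec"],f["mtx"],f["dist"]
    T=np.eye(4);T[:3,:3]=R.from_euler("xyz",s["tcp_rot"]).as_matrix();T[:3,3]=s["eef_pos"]
    C=np.linalg.inv(T@f["T_tool_cam"]);return cv2.Rodrigues(C[:3,:3])[0],C[:3,3],f["mtx"],f["dist"]
RL,RR,FL,FR=(60,32,46),(60,-32,46),(-60,32,46),(-60,-32,46)
HL,HR=(-107,24,35),(-107,-24,35)
E
python3 - <<'E'
from h import *; from rig import *
c=cam(grab_frame("top"))
def px(l,oy=160,ox=270,b=0): return [(ox+u/5-.4,oy+(v-b)/5-.4) for u,v in l]
# handle points to the right in image; which side is +y local? right=-y world. print both
for n,l in dict(base=[(50,30),(65,135),(253,14),(261,122),(332,14),(341,110)],blue=[(388,267),(408,370),(592,230),(608,334),(664,222),(682,312)]).items():
    print(n,*pose(px(l),[RR,RL,FR,FL,HR,HL],c,(600,0,1.57)))
print("yel",*pose(px([(265,449),(266,558),(350,455),(352,553)],200,145,400),[FR,FL,HR,HL],c,(600,300,1.57)))
print("bay",*pose(px([(36,432),(36,579),(247,428),(247,580)],200,145,400),[(68,-43,56),(68,43,56),(-50,-43,56),(-50,43,56)],c,(600,300,1.57)))
for p in [(0,0,0),(500,0,0),(500,300,0)]: print(cv2.projectPoints(np.array([p],float),*c)[0].ravel())
print(grab_frame("wrist")["T_tool_cam"].round(2).tolist())
E
```

```text
base [648.00006916 -18.08283801   1.66571591] [[-0.4, -0.2], [-1.7, 0.7], [0.3, -0.5], [0.7, -0.2], [0.8, 1.6], [0.5, -1.4]]
blue [ 519.99927319 -215.14202221    1.7595502 ] [[-0.7, -0.7], [-0.5, 0.8], [-0.5, -0.8], [0.6, 0.4], [0.7, 1.0], [0.4, -0.8]]
yel [510.79012411 336.59981773   1.60398769] [[0.1, -0.1], [-0.1, 0.4], [0.2, 1.4], [-0.2, -1.7]]
bay [511.49788702 337.1175739    1.5978112 ] [[1.2, -0.1], [0.7, 0.4], [-0.8, -0.0], [-1.1, -0.3]]
[292.76355039 397.48451255]
[294.62912684 226.37424657]
[194.45789414 225.24638107]
[[0.0, -0.96, -0.3, 75.31], [1.0, 0.0, -0.0, -0.29], [0.0, -0.3, 0.96, -125.62], [0.0, 0.0, 0.0, 1.0]]
```

Call:
send_rows --moves '[[[0.012,0.04,0,0,0,-0.021,-0.18],[0.012,0.04,0,0,0,-0.021,-0.18],[0.012,0.04,0,0,0,-0.021,-0.18],[0.012,0.04,0,0,0,-0.021,-0.18],[0.012,0.04,0,0,0,-0.021,-0.18],[0.012,0.04,0,0,0,-0.021,-0.18],[0.012,0.04,0,0,0,-0.021,-0.18],[0.012,0.04,0,0,0,-0.021,-0.18],[0.012,0.04,0,0,0,-0.021,-0.18],[0.012,0.04,0,0,0,-0.021,-0.18]]]'

```text
clock: 1.2
eef_pos: [391.3, -161.5, 248.4]
tcp_rot: [3.141, -0.0, 0.238]
contact_force: [-0.2, 0.2, 0.5]
opening: 0.411
grasp_force: 0.0
```

Call:
send_rows --moves '[[[0.012,0.04,0,0,0,-0.021,-0.18],[0.012,0.04,0,0,0,-0.021,-0.18],[0.012,0.04,0,0,0,-0.021,-0.18],[0.012,0.04,0,0,0,-0.021,-0.18],[0.012,0.04,0,0,0,-0.021,-0.18],[0.012,0.04,0,0,0,-0.021,-0.18],[0.012,0.04,0,0,0,-0.021,-0.18],[0.012,0.04,0,0,0,-0.021,-0.18],[0.012,0.04,0,0,0,-0.021,-0.18],[0,0,0,0,0,0,-0.18]]]'

```text
clock: 2.2
eef_pos: [500.4, 201.1, 248.3]
tcp_rot: [-3.14, -0.001, 0.052]
contact_force: [1.0, -0.6, 0.2]
opening: 0.411
grasp_force: 0.0
```

```bash
cat >> h.py <<'E'
def snap(name,n="wrist"):
    from rig import sense,grab_frame
    import pickle
    s=sense();f=grab_frame(n);cv2.imwrite(f"pics/{name}.png",f["img"][:,:,::-1])
    pickle.dump(cam(f,s),open(f"{name}.pkl","wb"));print(s["clock"],s["eef_pos"],s["tcp_rot"],s["qpos"].round(2),s["opening"],s["contact_force"])
def load(name):
    import pickle; return pickle.load(open(f"{name}.pkl","rb"))
E
python3 -c "
from h import *;snap('w1')"
```

```text
2.2 [500.43390889 201.08983926 248.26618901] [-3.13992861e+00 -1.36169854e-03  5.21164298e-02] [0.38 0.22 1.82 0.   1.1  1.9 ] 0.4111270850747569 [ 0.96784361 -0.57965511  0.22416752]
```

View pics/w1.png

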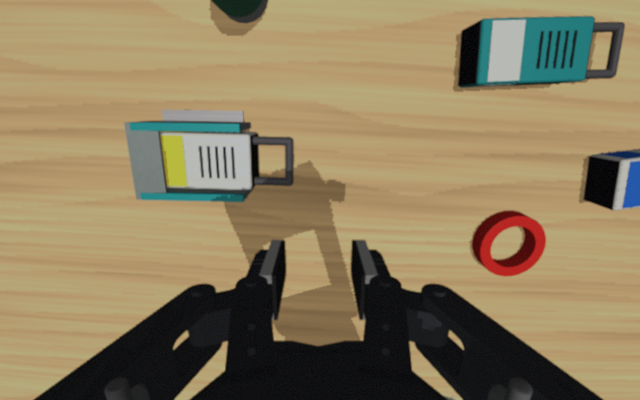

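Wrist view: bayed unit's handle at about (290,160), tape roll at (510,243), base at top right (540,50). I'll enlarge it to refine.

```bash
python3 - <<'E'
import cv2,numpy as np
im=cv2.imread("pics/w1.png");r=lambda a:cv2.resize(a,None,fx=3,fy=3,interpolation=cv2.INTER_CUBIC)
o=np.zeros((600,600,3),np.uint8);o[:300]=r(im[105:205,110:310]);o[300:,:570]=r(im[5:105,450:640])
cv2.imwrite("pics/crop1.png",o)
E
```

```text
(no output)
```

View pics/crop1.png

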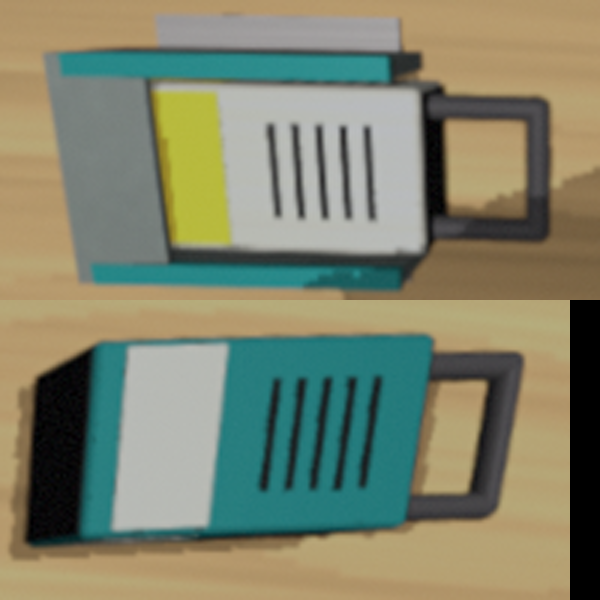

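```bash
sed -i 's/^HL,HR=.*/HL,HR=(-107,28,35),(-107,-28,35)/' h.py; python3 - <<'E'
from h import *
c=load("w1")
px=lambda l,ox,oy,b=0:[(ox+(u+.5)/3-.5,oy+(v-b+.5)/3-.5) for u,v in l]
print(*pose(px([(420,86),(425,252),(549,97),(548,240)],110,105),[FR,FL,HR,HL],c,(511,336,1.6)))
print(*pose(px([(97,345),(80,537),(432,336),(408,527),(522,352),(492,518)],450,5,300),[RR,RL,FR,FL,HR,HL],c,(648,-18,1.6)))
E
```

```text
[512.85927255 338.90540899   1.59068626] [[-0.3, -0.5], [-0.2, 0.5], [0.3, -0.0], [0.2, 0.1]]
[646.99720746 -14.68375616   1.67663889] [[-2.0, -1.5], [-1.7, 1.7], [0.9, -1.1], [-1.7, 1.2], [2.5, 0.2], [2.5, 0.1]]
```

Call:
send_rows --moves '[[[0.005,0.012,-0.02,0,0,-0.01,-0.18],[0.005,0.012,-0.02,0,0,-0.01,-0.18],[0.005,0.011,-0.03,0,0,-0.008,-0.18],[0,0,-0.03,0,0,0,-0.18],[0,0,-0.03,0,0,0,-0.18],[0,0,0,0,0,0,-0.18],[0,0,0,0,0,0,-0.18]]]'

```text
clock: 2.95
eef_pos: [513.9, 231.1, 118.5]
tcp_rot: [3.141, 0.001, 0.021]
contact_force: [0.9, 0.3, 0.8]
opening: 0.408
grasp_force: 0.0
```

```bash
python3 - <<'E'
from h import *;snap('w2')
c=load('w2')
import pickle
pr=lambda c,P:cv2.projectPoints(np.array(P,float),*c)[0][:,0]
# prediction of handle corners for pose
t=1.595;M=np.array([[np.cos(t),-np.sin(t)],[np.sin(t),np.cos(t)]])
L=np.array([FR,FL,HR,HL],float);L[:,:2]=L[:,:2]@M.T+[512.5,338]
print(pr(c,L))
im=cv2.imread('pics/w2.png')
for p in pr(c,L): cv2.circle(im,tuple(int(v) for v in p),2,(255,0,255),-1)
cv2.imwrite('pics/w2m.png',im)
E
```

```text
2.95 [513.94103386 231.05727349 118.54754372] [3.14096240e+00 1.13709136e-03 2.12651485e-02] [ 0.42  0.42  1.87 -0.    0.85  1.97] 0.40787617056438225 [0.90761541 0.3148505  0.80101196]
[[249.93811487 172.11266023]
 [255.9702776  255.58273095]
 [318.25751277 174.19618692]
 [318.34777554 244.26395729]]
```

View pics/w2m.png

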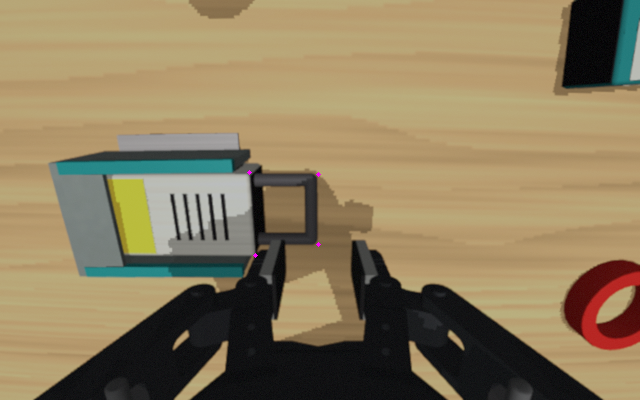

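The predicted corners lie on the unit front (250,172) and handle (318,174)/(318,244), so I can grasp the handle.

Call:
send_rows --moves '[[[0.001,0.005,-0.02,0,0,0.002,-0.18],[0,0,-0.025,0,0,0,-0.18],[0,0,-0.025,0,0,0,-0.18],[0,0,-0.02,0,0,0,-0.18],[0,0,0,0,0,0,-0.18],[0,0,0,0,0,0,-1],[0,0,0,0,0,0,-1],[0,0,0,0,0,0,-1],[0,0,0,0,0,0,-1],[0,0,0,0,0,0,-1]]]' --grip_force 40

```text
clock: 4.0
eef_pos: [516.4, 237.2, 30.2]
tcp_rot: [-3.141, -0.003, 0.024]
contact_force: [-0.4, -1.2, 7.8]
opening: 0.097
grasp_force: 39.3
```

Call:
send_rows --moves '[[[0,-0.006,0,0,0,0,-1],[0,-0.012,0,0,0,0,-1],[0.001,-0.018,0,0,0,0,-1],[0,-0.018,0,0,0,0,-1],[0.001,-0.02,0,0,0,0,-1],[0,-0.02,0,0,0,0,-1],[0.001,-0.02,0,0,0,0,-1],[0,-0.018,0,0,0,0,-1],[0.001,-0.014,0,0,0,0,-1],[0,-0.008,0,0,0,0,-1]]]'

```text
clock: 5.0
eef_pos: [521.1, 83.3, 30.1]
tcp_rot: [-3.14, -0.004, 0.022]
contact_force: [0.2, 10.0, 4.4]
opening: 0.095
grasp_force: 39.7
```

Call:
send_rows --moves '[[[0,-0.006,0,0,0,0,-1],[0,-0.002,0,0,0,0,-1],[0,0,0,0,0,0,-1],[0,0,0,0,0,0,-0.18],[0,0,0,0,0,0,-0.18],[0,0,0,0,0,0,-0.18],[0,0,0.02,0,0,0,-0.18],[0,0,0.03,0,0,0,-0.18],[0,0,0.04,0,0,0,-0.18],[0,0,0,0,0,0,-0.18]]]'

```text
clock: 6.0
eef_pos: [522.1, 75.2, 122.7]
tcp_rot: [-3.141, -0.007, 0.024]
contact_force: [1.1, -0.1, -0.4]
opening: 0.415
grasp_force: 0.0
```

Call:
send_rows --moves '[[[0,0.005,0.02,0,0,0.1,-0.18],[0,0.01,0.02,0,0,0.14,0.3],[0,0.012,0.02,0,0,0.14,1],[0,0.012,0.02,0,0,0.14,1],[0,0.012,0.01,0,0,0.14,1],[0,0.012,0,0,0,0.14,1],[0,0.012,0,0,0,0.14,1],[0,0.012,0,0,0,0.14,1],[0,0.01,0,0,0,0.14,1],[0,0.005,0,0,0,0.14,1]]]'

```text
clock: 7.0
eef_pos: [518.9, 177.5, 207.6]
tcp_rot: [-3.141, 0.0, 1.39]
contact_force: [-0.6, 0.4, -0.6]
opening: 0.996
grasp_force: 0.0
```

Call:
send_rows --moves '[[[-0.004,0,0,0,0,0.14,1],[0,0,0,0,0,0.065,1],[0,0,0,0,0,0,1],[0,0,0,0,0,0,1]]]'

```text
clock: 7.4
eef_pos: [515.0, 176.8, 207.8]
tcp_rot: [-3.141, 0.0, 1.587]
contact_force: [-0.4, -0.3, 0.1]
opening: 1.002
grasp_force: 0.0
```

```bash
python3 - <<'E'
from h import *;snap('w3');snap('top1','top')
a=cv2.imread('pics/w3.png');t=cv2.imread('pics/top1.png')
t=cv2.resize(t[190:250,150:290],None,fx=4.5,fy=4.5,interpolation=cv2.INTER_CUBIC)[:,:640]
b=a[40:360]
cv2.imwrite('pics/w3c.png',np.vstack([b,t[:270]]))
E
```

```text
7.4 [515.02599005 176.76707357 207.83854632] [-3.14103891e+00  2.26141083e-04  1.58654138e+00] [ 0.33  0.27  1.85 -0.    1.02  0.31] 1.0017324926881455 [-0.4285468  -0.25264832  0.06567469]
7.45 [515.07337024 176.79914524 207.93902919] [-3.14117161e+00  1.63863124e-04  1.58674776e+00] [ 0.33  0.27  1.85 -0.    1.02  0.31] 1.0006986419935007 [-0.1323326   0.68374396  0.42990917]Traceback (most recent call last):
  File "<stdin>", line 5, in <module>
    return _nx.concatenate(arrs, 0, dtype=dtype, casting=casting)
           ~~~~~~~~~~~~~~~^^^^^^^^^^^^^^^^^^^^^^^^^^^^^^^^^^^^^^^
ValueError: all the input array dimensions except for the concatenation axis must match exactly, but along dimension 1, the array at index 0 has size 640 and the array at index 1 has size 630
```

View pics/w3.png

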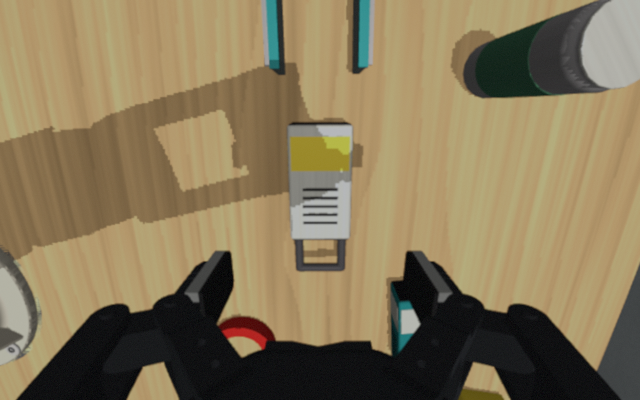

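Unit is fully clear of the bay: rear corners (289,125)/(351,125), front (292,238)/(350,239), handle end at y≈270.

```bash
python3 - <<'E'
from h import *
c=load("w3")
print(*pose([(289,125),(351,125),(292,238),(350.5,238.5),(296,270),(345,269.5)],[RL,RR,FL,FR,HL,HR],c,(517,178,1.6)))
E
```

```text
[517.14576802 179.06201439   1.59471415] [[-2.4, -1.6], [2.9, -2.1], [-1.2, 0.9], [0.1, 0.1], [0.6, 2.1], [0.1, 2.3]]
```

I'll fly over the base and the blue unit at the same relative height, so any camera bias cancels.

Call:
send_rows --moves '[[[0.01,-0.015,0,0,0,0.015,1],[0.02,-0.03,0,0,0,0.02,1],[0.022,-0.032,0,0,0,0.02,1],[0.024,-0.035,0,0,0,0.02,1],[0.023,-0.034,0,0,0,0.005,1],[0.02,-0.03,0,0,0,0,1],[0.012,-0.018,0,0,0,0,1],[0,0,0,0,0,0,1],[0,0,0,0,0,0,1]]]'

```text
clock: 8.4
eef_pos: [645.7, -16.9, 207.9]
tcp_rot: [-3.141, -0.001, 1.667]
contact_force: [-0.8, 0.8, 0.8]
opening: 1.001
grasp_force: 0.0
```

```bash
python3 -c "
from h import *;snap('w4')"
```

```text
8.4 [645.70494179 -16.89997846 207.88573313] [-3.14056771e+00 -5.80917531e-04  1.66747791e+00] [-0.03  0.42  1.62  0.    1.1  -0.13] 1.0006735081555456 [-0.77522061  0.79014513  0.78209958]
```

Call:
send_rows --moves '[[[-0.01,-0.015,0,0,0,0.015,1],[-0.02,-0.03,0,0,0,0.02,1],[-0.022,-0.034,0,0,0,0.02,1],[-0.022,-0.035,0,0,0,0.02,1],[-0.022,-0.035,0,0,0,0.015,1],[-0.02,-0.03,0,0,0,0,1],[-0.01,-0.018,0,0,0,0,1],[0,0,0,0,0,0,1],[0,0,0,0,0,0,1]]]'

```text
clock: 9.35
eef_pos: [520.2, -213.1, 208.5]
tcp_rot: [3.141, -0.0, 1.759]
contact_force: [0.1, -0.3, 0.3]
opening: 0.998
grasp_force: 0.0
```

```bash
python3 - <<'E'
from h import *;snap('w5')
r=lambda n:cv2.resize(cv2.imread(f'pics/{n}.png')[105:280,265:375],None,fx=3.4,fy=3.4,interpolation=cv2.INTER_CUBIC)
cv2.imwrite('pics/c45.png',np.hstack([r('w4'),r('w5')]))
E
```

```text
9.35 [ 520.1859328  -213.12664184  208.52048033] [ 3.14113464e+00 -3.24674755e-04  1.75859312e+00] [-0.39  0.3   1.81  0.    1.03 -0.58] 0.9975095541561948 [ 0.07877454 -0.33909614  0.31219825]
```

View pics/c45.png

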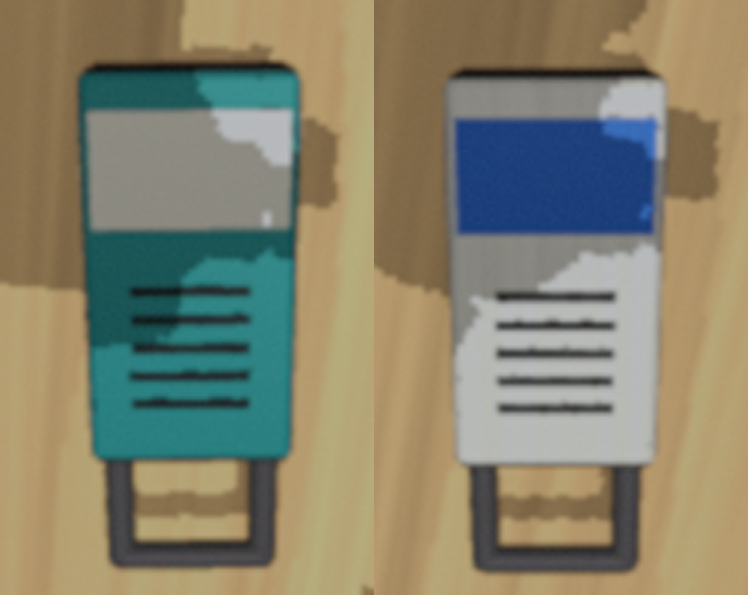

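```bash
python3 - <<'E'
from h import *
px=lambda l,b=0:[(265+(u-b+.5)/3.4-.5,105+(v+.5)/3.4-.5) for u,v in l]
M=[RL,RR,FL,FR,HL,HR]
bl=px([(449,76),(663,76),(458,463),(653,463),(476,571),(636,571)],374)
print("base",*pose(px([(82,70),(297,70),(95,458),(290,456),(111,566),(273,566)]),M,load("w4"),(647,-15,1.67)))
print("blue",*pose(bl,M,load("w5"),(520,-215,1.76)))
# shift blue->yellow by template of slots and handle
g=lambda n:cv2.imread(f'pics/{n}.png',0)
a,b=g('w5'),g('w3')
x,y=int(bl[2][0]),int(bl[2][1])
for r in [(y-55,y-8,x+8,x+50),(y-8,y+36,x-4,x+62)]:
    t=a[r[0]:r[1],r[2]:r[3]];m=cv2.matchTemplate(b[r[0]-15:r[1]+15,r[2]-15:r[3]+15],t,cv2.TM_CCOEFF_NORMED)
    _,v,_,p=cv2.minMaxLoc(m);i,j=p[1],p[0]
    sub=lambda l,c,h:.5*(l-h)/(l-2*c+h)
    print(v,j-15+sub(m[i,j-1],v,m[i,j+1]),i-15+sub(m[i-1,j],v,m[i+1,j]))
print(bl)
E
```

```text
base [647.96337817 -15.05242535   1.67686618] [[-1.9, -1.0], [2.1, -1.5], [-1.4, 0.3], [1.0, 0.5], [-0.3, 1.6], [0.5, 1.3]]
blue [ 520.29053067 -213.54929343    1.75987909] [[-2.0, -0.9], [2.0, -0.8], [-1.0, 0.1], [1.2, 0.1], [-0.7, 1.2], [0.6, 1.2]]
0.8211732506752014 2.0603697 -2.5396547
0.9772703051567078 2.0263643 -2.2271416
[(286.70588235294116, 127.0), (349.6470588235294, 127.0), (289.3529411764706, 240.8235294117647), (346.70588235294116, 240.8235294117647), (294.6470588235294, 272.5882352941177), (341.70588235294116, 272.5882352941177)]
```

Call:
send_rows --moves '[[[0,0.025,0,0,0,-0.016,1],[0,0.042,0,0,0,-0.018,1],[0,0.045,0,0,0,-0.02,1],[-0.001,0.045,0,0,0,-0.02,1],[-0.001,0.045,0,0,0,-0.02,1],[-0.001,0.045,0,0,0,-0.02,1],[0,0.045,0,0,0,-0.02,1],[0,0.045,0,0,0,-0.02,1],[0,0.035,0,0,0,-0.01,1],[0,0.02,0,0,0,0,1]]]'

```text
clock: 10.4
eef_pos: [516.4, 182.3, 208.3]
tcp_rot: [3.141, -0.001, 1.598]
contact_force: [-0.1, -1.1, 0.6]
opening: 0.997
grasp_force: 0.0
```

Call:
send_rows --moves '[[[0,0,-0.03,0,0,0,1],[0,0,-0.04,0,0,0,1],[0,0,-0.03,0,0,0,1],[0,0,0,0,0,0,1],[0,0,0,0,0,0,1]]]'

```text
clock: 10.9
eef_pos: [516.9, 178.9, 108.5]
tcp_rot: [-3.141, 0.0, 1.596]
contact_force: [-0.6, 0.7, 1.2]
opening: 1.001
grasp_force: 0.0
```

Spot on; now descend and grip.

Call:
send_rows --moves '[[[0,0,-0.03,0,0,0,1],[0,0,-0.03,0,0,0,1],[0,0,-0.022,0,0,0,1],[0,0,0,0,0,0,1],[0,0,0,0,0,0,0.3],[0,0,0,0,0,0,-1],[0,0,0,0,0,0,-1],[0,0,0,0,0,0,-1],[0,0,0,0,0,0,-1]]]' --grip_force 60

```text
clock: 11.8
eef_pos: [517.7, 178.4, 28.6]
tcp_rot: [3.14, -0.001, 1.595]
contact_force: [-3.4, 1.8, 7.2]
opening: 0.736
grasp_force: 67.5
```

Call:
send_rows --moves '[[[0,0,0.005,0,0,0,-1],[0,0,0.015,0,0,0,-1],[0,0,0.02,0,0,0,-1],[0,0,0.03,0,0,0,-1],[0,0,0.02,0,0,0,-1],[0,0,0,0,0,0,-1],[0,0,0,0,0,0,-1]]]'

```text
clock: 12.5
eef_pos: [517.2, 177.8, 116.8]
tcp_rot: [3.141, -0.0, 1.595]
contact_force: [-1.4, 0.3, -9.8]
opening: 0.737
grasp_force: 69.6
```

Call:
send_rows --moves '[[[0.008,-0.012,0,0,0,0.01,-1],[0.016,-0.024,0,0,0,0.012,-1],[0.02,-0.03,0,0,0,0.012,-1],[0.022,-0.032,0,0,0,0.012,-1],[0.022,-0.032,0,0,0,0.012,-1],[0.02,-0.029,0,0,0,0.012,-1],[0.015,-0.022,0,0,0,0.012,-1],[0.008,-0.012,0,0,0,0,-1],[0,0,0,0,0,0,-1],[0,0,0,0,0,0,-1]]]'

```text
clock: 13.5
eef_pos: [646.9, -14.8, 114.9]
tcp_rot: [-3.139, -0.001, 1.676]
contact_force: [-0.7, -0.0, -8.1]
opening: 0.737
grasp_force: 69.4
```

Call:
send_rows --moves '[[[0.001,-0.001,-0.012,0,0,0.001,-1],[0,0,-0.012,0,0,0,-1],[0,0,-0.01,0,0,0,-1],[0,0,0,0,0,0,-1],[0,0,0,0,0,0,-1]]]'

```text
clock: 14.0
eef_pos: [648.8, -15.8, 81.6]
tcp_rot: [-3.14, -0.0, 1.678]
contact_force: [0.2, 0.4, -8.8]
opening: 0.74
grasp_force: 69.2
```

Call:
send_rows --moves '[[[0,0,-0.003,0,0,0,-1],[0,0,-0.002,0,0,0,-1],[0,0,0,0,0,0,-1],[0,0,0,0,0,0,-1]]]'

```text
clock: 14.4
eef_pos: [649.3, -16.2, 77.5]
tcp_rot: [3.141, 0.0, 1.678]
contact_force: [-0.4, 0.0, -9.3]
opening: 0.738
grasp_force: 69.4
```

Call:
send_rows --moves '[[[-0.001,0.0005,-0.001,0,0,0,-1],[0,0,-0.001,0,0,0,-1],[0,0,0,0,0,0,-1]]]'

```text
clock: 14.7
eef_pos: [648.0, -15.6, 75.2]
tcp_rot: [-3.141, 0.0, 1.678]
contact_force: [-0.3, -0.4, -8.4]
opening: 0.74
grasp_force: 69.4
```

Call:
send_rows --moves '[[[0,0,-0.001,0,0,0,-1],[0,0,0,0,0,0,-1]]]'

```text
clock: 14.9
eef_pos: [648.3, -15.6, 74.6]
tcp_rot: [3.141, 0.0, 1.678]
contact_force: [-1.7, 0.6, -4.7]
opening: 0.74
grasp_force: 69.7
```

Call:
send_rows --moves '[[[0,0,-0.001,0,0,0,-1],[0,0,0,0,0,0,-1]]]'

```text
clock: 15.1
eef_pos: [648.2, -15.6, 74.5]
tcp_rot: [3.141, 0.0, 1.678]
contact_force: [-6.0, 0.1, 6.6]
opening: 0.739
grasp_force: 71.2
```

Seated. Release and rise for a check from above.

Call:
send_rows --moves '[[[0,0,0,0,0,0,1],[0,0,0,0,0,0,1],[0,0,0,0,0,0,1],[0,0,0.01,0,0,0,1],[0,0,0.03,0,0,0,1],[0,0,0.04,0,0,0,1],[0,0,0.04,0,0,0,1],[0,0,0.04,0,0,0,1],[0,0,0.02,0,0,0,1],[0,0,0,0,0,0,1]]]'

```text
clock: 16.1
eef_pos: [650.2, -15.7, 258.1]
tcp_rot: [3.134, 0.001, 1.678]
contact_force: [-0.2, -0.5, -0.3]
opening: 1.001
grasp_force: 0.0
```

```bash
python3 - <<'E'
from h import *;snap('w6')
cv2.imwrite('pics/c6.png',cv2.resize(cv2.imread('pics/w6.png')[105:280,265:375],None,fx=3.4,fy=3.4,interpolation=cv2.INTER_CUBIC))
E
```

```text
16.1 [650.19080794 -15.66352584 258.12593202] [3.13437170e+00 1.00917111e-03 1.67782469e+00] [-0.03  0.38  1.57 -0.    1.18 -0.13] 1.0010852736669704 [-0.21443814 -0.49650681 -0.29566845]
```

View pics/c6.png

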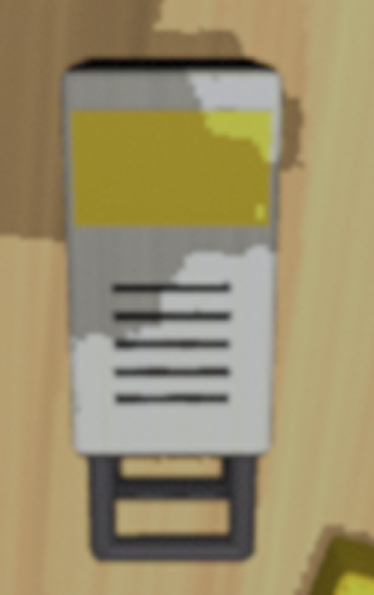

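```bash
python3 - <<'E'
from h import *
px=lambda l,b=0:[(265+(u-b+.5)/3.4-.5,105+(v+.5)/3.4-.5) for u,v in l]
M=np.array([RL,RR,FL,FR,HL,HR],float)+[0,0,46]
print(*pose(px([(66,70),(279,70),(75,453),(270,453),(91,559),(253,559)]),M,load("w6"),(647,-15,1.67)))
E
```

```text
[648.36145734 -14.74755044   1.67593211] [[-1.8, -1.3], [1.8, -1.1], [-0.9, 0.1], [0.8, 0.1], [-0.0, 1.7], [0.2, 1.7]]
```

Yellow sits within 0.5 mm of the base. Now the blue unit.

Call:
send_rows --moves '[[[-0.01,-0.016,0,0,0,0.01,1],[-0.02,-0.032,0,0,0,0.014,1],[-0.024,-0.036,0,0,0,0.014,1],[-0.024,-0.036,0,0,0,0.014,1],[-0.022,-0.034,-0.01,0,0,0.015,1],[-0.018,-0.028,-0.03,0,0,0.015,1],[-0.01,-0.016,-0.04,0,0,0,1],[0,0,-0.04,0,0,0,1],[0,0,-0.03,0,0,0,1],[0,0,0,0,0,0,1]]]'

```text
clock: 17.15
eef_pos: [516.3, -212.3, 98.4]
tcp_rot: [-3.134, -0.005, 1.759]
contact_force: [-1.0, -0.4, -0.1]
opening: 0.998
grasp_force: 0.0
```

Call:
send_rows --moves '[[[0,0,0,0,0,0,1],[0,0,0,0,0,0,1]]]'

```text
clock: 17.35
eef_pos: [521.1, -213.8, 104.6]
tcp_rot: [3.14, 0.001, 1.76]
contact_force: [0.0, -0.8, 0.4]
opening: 0.999
grasp_force: 0.0
```

Call:
send_rows --moves '[[[-0.001,0,-0.025,0,0,0,1],[0,0,-0.03,0,0,0,1],[0,0,-0.022,0,0,0,1],[0,0,0,0,0,0,1],[0,0,0,0,0,0,1],[0,0,0,0,0,0,0.3],[0,0,0,0,0,0,-1],[0,0,0,0,0,0,-1],[0,0,0,0,0,0,-1],[0,0,0,0,0,0,-1]]]'

```text
clock: 18.35
eef_pos: [520.3, -214.1, 28.3]
tcp_rot: [3.139, 0.002, 1.76]
contact_force: [-0.4, -0.1, 8.9]
opening: 0.736
grasp_force: 65.9
```

Call:
send_rows --moves '[[[0,0,0.005,0,0,0,-1],[0,0,0.02,0,0,0,-1],[0,0,0.03,0,0,0,-1],[0,0,0.035,0,0,0,-1],[0,0,0.035,0,0,0,-1],[0,0,0.015,0,0,0,-1],[0,0,0,0,0,0,-1],[0,0,0,0,0,0,-1]]]'

```text
clock: 19.15
eef_pos: [518.5, -213.3, 165.9]
tcp_rot: [-3.141, -0.0, 1.76]
contact_force: [1.1, 0.5, -8.4]
opening: 0.74
grasp_force: 69.6
```

Call:
send_rows --moves '[[[0.008,0.012,0,0,0,-0.01,-1],[0.016,0.025,0,0,0,-0.012,-1],[0.02,0.03,0,0,0,-0.012,-1],[0.022,0.033,0,0,0,-0.012,-1],[0.022,0.033,0,0,0,-0.012,-1],[0.019,0.03,0,0,0,-0.012,-1],[0.014,0.023,0,0,0,-0.013,-1],[0.008,0.012,0,0,0,0,-1],[0,0,0,0,0,0,-1],[0,0,0,0,0,0,-1]]]'

```text
clock: 20.15
eef_pos: [647.0, -16.0, 164.8]
tcp_rot: [-3.139, 0.0, 1.678]
contact_force: [-0.2, -0.3, -7.1]
opening: 0.74
grasp_force: 69.4
```

Call:
send_rows --moves '[[[0,0,-0.01,0,0,0,-1],[0,0,-0.015,0,0,0,-1],[0,0,-0.01,0,0,0,-1],[0,0,0,0,0,0,-1],[0,0,0,0,0,0,-1],[0,0,0,0,0,0,-1]]]'

```text
clock: 20.75
eef_pos: [648.6, -15.7, 131.7]
tcp_rot: [3.141, 0.0, 1.677]
contact_force: [0.8, 0.5, -6.4]
opening: 0.744
grasp_force: 69.2
```

Call:
send_rows --moves '[[[-0.0005,0,-0.004,0,0,0,-1],[0,0,-0.003,0,0,0,-1],[0,0,-0.002,0,0,0,-1],[0,0,0,0,0,0,-1],[0,0,0,0,0,0,-1]]]'

```text
clock: 21.25
eef_pos: [647.7, -15.6, 122.3]
tcp_rot: [-3.142, 0.0, 1.677]
contact_force: [0.3, 0.2, -7.1]
opening: 0.739
grasp_force: 69.4
```

Call:
send_rows --moves '[[[0,0,-0.001,0,0,0,-1],[0,0,-0.001,0,0,0,-1],[0,0,0,0,0,0,-1]]]'

```text
clock: 21.55
eef_pos: [647.8, -15.6, 120.5]
tcp_rot: [3.141, 0.0, 1.677]
contact_force: [0.1, -0.4, -6.2]
opening: 0.735
grasp_force: 69.5
```

Call:
send_rows --moves '[[[0,0,-0.001,0,0,0,-1],[0,0,0,0,0,0,-1]]]'

```text
clock: 21.75
eef_pos: [647.8, -15.6, 120.4]
tcp_rot: [3.141, 0.0, 1.677]
contact_force: [-4.8, 1.5, 4.4]
opening: 0.737
grasp_force: 70.6
```

Call:
send_rows --moves '[[[0,0,-0.0005,0,0,0,-1],[0,0,0,0,0,0,-1]]]'

```text
clock: 21.95
eef_pos: [647.9, -15.6, 120.4]
tcp_rot: [3.141, 0.0, 1.677]
contact_force: [-7.2, -0.4, 11.2]
opening: 0.74
grasp_force: 71.5
```

Seated (contact force now upward). Release and retreat upward.

Call:
send_rows --moves '[[[0,0,0,0,0,0,1],[0,0,0,0,0,0,1],[0,0,0,0,0,0,1],[0,0,0.01,0,0,0,1],[0,0,0.03,0,0,0,1],[0,0,0.04,0,0,0,1],[0,0,0.04,0,0,0,1],[0,0,0.04,0,0,0,1],[0,0,0,0,0,0,1],[0,0,0,0,0,0,1]]]'

```text
clock: 22.95
eef_pos: [648.2, -15.6, 280.5]
tcp_rot: [3.139, 0.0, 1.677]
contact_force: [0.5, 0.5, -0.4]
opening: 0.997
grasp_force: 0.0
```

```bash
python3 - <<'E'
from h import *;snap('w7');snap('s7','scene')
a=cv2.resize(cv2.imread('pics/w7.png')[90:290,255:385],None,fx=2.8,fy=2.8,interpolation=cv2.INTER_CUBIC)
b=cv2.resize(cv2.imread('pics/s7.png')[150:250,290:390],None,fx=4.3,fy=4.3,interpolation=cv2.INTER_CUBIC)
o=np.zeros((560,800,3),np.uint8);o[:,:364]=a;o[:430,364:794]=b;cv2.imwrite('pics/c7.png',o)
E
```

```text
22.95 [648.23668926 -15.61688293 280.49791181] [3.13867654e+00 3.95120689e-04 1.67680200e+00] [-0.03  0.36  1.55 -0.    1.23 -0.13] 0.9967236961303693 [ 0.51781588  0.49916706 -0.39410846]
23.0 [647.4255823  -15.62259162 278.86167852] [3.14148590e+00 3.06860659e-05 1.67679353e+00] [-0.03  0.36  1.55 -0.    1.23 -0.13] 1.0005338415583513 [-0.25562175  0.55805814 -0.20062511]
```

View pics/c7.png

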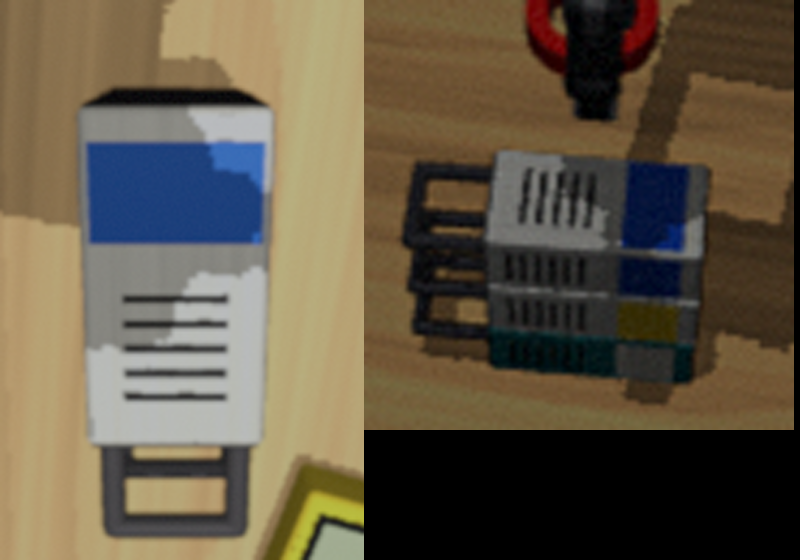

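The crop shows a flush three-high stack, with blue on yellow on teal. All three handles are on the left of the scene crop at (400–490, 160–340), and the gripper is clear.

```bash
python3 -c "
from rig import *;print(sign_off())"
```

```text
the job is handed in; nothing more can be done
None
```

The job is handed in at about 23 s of the 72 s allowed: the yellow unit was drawn out by its handle and set on the teal base, measured within about 0.5 mm of it. The blue unit is stacked on top and looks flush in the final pictures, with all three handles on the same side; the bystanders were left alone.

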